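Stamp a cheese: push the tray home and press the lever through the guard window

ROBOT

A 6-joint arm with a two-finger parallel gripper is mounted at the origin on the work surface. World frame = base frame: x ahead of the robot, y to its left, z up, the work surface at z = 0. Lengths are in m, angles in rad, forces in N, time in s.
With the tool pointing down it reaches from about 0.325 to 0.775 m from the base axis. Payload 5.5 kg.
Tool frame: the origin (TCP) lies midway between the tips of the shut fingers; the grasp point (between the pads) lies 19 mm behind it; z points along the fingers, y is the direction in which the jaws open and shut (so a half turn about z gives the same grasp; the last joint's range is limited). The gripper opens to 88 mm and grips with 3 to 60 N. Pads are 20 mm wide; open, the fingers measure 115 mm over their backs; the gripper's body (75 mm by 178 mm) begins 61 mm behind the grasp point.
Start: joints at [-1.289, 0.091, 1.231, -0, 1.82, -0.057], TCP at [0.199, -0.566, 0.223] pointing down, gripper open.
Joint ranges: [-2.87, 2.87], [-0.86, 2.18], [0.17, 2.46], [-1.51, 4.65], [0.06, 2.69], [-2.65, 2.65]. Speed limits (rad/s): [2.57, 2.57, 3.01, 3.14, 3.14, 3.14].

INTERFACE

Orientations are given as a unit quaternion [w, x, y, z].
In Python, from plant import sense, snapshot, ctrl, look_for, outline_of, landmark_of gives the robot as it stands. The module is installed in compiled form; this text tells all that it offers.
- The arm moves only by the tool play_rows, never from a script. Its argument "targets" is a list of rows, each a list of 7 numbers: the turn, a rotation vector about the tool's x, y, z in rad, then the shift along the tool's x, y, z in cm, then the finger opening in cm, from 0 to 8.78. In form: [[wx, wy, wz, x, y, z, jaw], ...]. A call has exactly 8 rows; each row shifts and turns the commanded pose from where the row before left it, along the tool's axes as they then stand; what a row does not reach is not made up. A row lasts 1/10 s, in which the tool goes at most 50 mm and 8.59 degrees, less where a joint would pass 70% of its speed; a pose out of reach is approached as far as the arm can. A call with a gripper value outside its range is refused whole. The fingers move at their own pace and stop on an object; "squeeze" is the grip in N (left out, the last holds). Time passes only in rows, so rows that do not move let the fingers close, or fill a call up. It gives the time, the measured TCP pose, the force and the opening at its end, in the units of the state.
- sense(): the state, without advancing time (a new reading comes with each control period).
- snapshot(name): name is "side" or "top" or "wrist"; returns a dict with "pixels" (420x560x3 uint8, blue, green, red), "fx", "fy", "cx", "cy" (pixels), "dist_coeffs" ([k1, k2, p1, p2, k3] as OpenCV has them; the pictures are not rectified), "extrinsics" (4x4, takes a point from camera to world coordinates); the wrist camera has in their place "tool_from_camera" (4x4, takes a point from camera to tool coordinates, whose origin is the TCP and whose axes are the flange's). Camera axes: x right, y down, z forward; pixel columns grow to the right and rows downward; lengths in m; the calibration is good to about 2 mm. A picture is of the moment at which its call begins: read the wrist's pose just before it. There is no depth.
- ctrl.sign_off(): hands the job in, once; it reports no verdict.
Trained networks look in a picture, given as the dict that the camera call returned (one of the last four; its "shot" number tells which), for a name from the list of things; names that differ only in an ending like _2 or _b are one class to them, and where a whole thing is asked for, a point or a joint stands for the part that bears it (a point fixed in the world has none). Each returns a list of dicts, best first, with "score" (0 to 1); they miss things now and then, are a little off and sometimes report something else, mostly with a low value. They report only what shows in the picture. A call takes as long as a camera call. They do not tell look-alikes from the thing itself.
- look_for(query, picture): "point" ([x, y, z] in m, in world coordinates, good to about 4 mm: the middle of the surface that is visible of it).
- outline_of(query, picture): "mask" (420x560 bool, what is visible of it).
- landmark_of(query, picture): "point" ([x, y, z] in m, in world coordinates, good to about 4 mm: a listed point, or the origin of a listed thing).
The state is a dict: "clock": time; "q": joint angles; "qd": joint speeds; "joint_torque": joint torques, N m; "eef_pos": TCP position; "tcp_rot": TCP orientation; "contact_force": force on the tool from outside, world axes, zero at the start; "moment": the same for the moment, N m; "width": finger opening in m.
Only numpy, scipy, OpenCV 4.12 (cv2) and the standard library are available. Lean on these libraries where they do the work, as an engineer would, in place of code of your own. Each camera call takes 0.05 s, during which the arm holds its last target. There are 200 camera calls.

TASK

Push the white tray with the cheese all the way in until it meets the stop of the marking press, then reach down through the guard window above the lever with the flat paddle and press that lever fully down; it stays down by itself, so withdraw. Do not touch the guard, the cheese or the ball-ended lever, only push and press (lift nothing), and leave everything else on the table where it is.

Things in the scene. Friction and masses are not known exactly. Their poses are not given: they have to be found in the camera images.
- machine: Marking press, fixed to the table; origin on the table top below the middle of the guard's middle bar. Its x axis is the direction in which the tray is pushed in (away from the robot), y to the left seen along x, z up. Aluminium base 12 mm thick, a tray lane 104 mm wide between two 10 mm high rails reaching from x = -210 to +40 mm, tray stop at x = +50 mm. Under the middle bar hangs a stamp head that comes down onto the cheese as the paddle lever is pressed.
- guard: Guard of the press, same origin and axes as the press. A level steel plate, underside 112 mm and top 118 mm above the table, from x = -70 to +85 mm and y = -131 to +131 mm, on corner posts, with clear panels left, right and back. Two windows go through the plate, each 72 mm along x by 84 mm along y. Must not be touched.
- window_left (a point): centre of the left (+y) window, level with the top of the guard plate (118 mm above the table), at x = -10, y = +65 mm in the press's frame
- window_right (a point): centre of the right (-y) window, as above, at y = -65 mm
- press_paddle (a point): centre of the top face of the flat black paddle (34 mm along x, 44 mm along y, 8 mm thick) at the end of the lever to press. It lies below one of the two windows (left or right varies), near its middle. The paddle is about 107 mm above the table when up and 80 mm when fully down.
- press_lever (a joint): angle of the paddle lever: 0 up (paddle tilted up 0.2 rad), 0.42 rad fully down at its stop. Its hinge is at the back, 65 mm beyond the paddle in x and 90 mm above the table; the paddle moves about 27 mm straight down. It is stiff (about 5 to 6 N on the paddle) and stays where it is left.
- eject_ball (a point): centre of the 20 mm black ball at the end of the other lever, below the other window. Leave this lever alone.
- eject_lever (a joint): angle of the ball-ended lever, starts near 0; must stay there
- tray: White tray, loose in the lane on the press base (12 mm above the table), 180 x 98 mm, 5 mm floor, with a 90 x 90 mm pocket with 16 mm high rim that holds the cheese. Origin on its underside below the middle of the pocket; axes as the press. It is fully in when its origin is at x = 0 in the press's frame (it starts 45 to 65 mm short). 0.15 to 0.30 kg and 0.14 kg of cheese; a level push of about 3 to 8 N slides it.
- tray_push (a point): middle of the tray's rear face, the face to push: the outer (-x) side of an upright plate 60 mm wide, 8 mm thick, which reaches from 15 to 81 mm above the table. The point lies 130 mm behind the tray's origin (-x) and 47 mm above the table. When the tray is home this plate is 60 mm in front of the guard.
- cheese: small pale cheese, 82 mm across and 28 mm tall, lying loose in the tray's pocket; origin at the centre of its underside
- toma: Bystander: small brown cheese wheel, 76 mm across, 42 mm tall, standing to the left of the tray lane; origin at the centre of its underside. Leave it alone.
- pot: Bystander: small jar with steel cap, 56 mm across, 62 mm tall, standing to the right of the tray lane; origin at the centre of its underside. Leave it alone.
- wedge: Bystander: block of cheese 104 x 50 x 45 mm; origin at the centre of its underside. Leave it alone.
- honey: Bystander: jar 68 mm across, 100 mm tall; origin at the centre of its underside. Leave it alone.
- spatula: Bystander: spatula lying flat; origin at its body. Leave it alone.
- caciotta: Bystander: pale round cheese 110 mm across, 60 mm tall; origin at the centre of its underside. Leave it alone.
Not all that is in view belongs to the job. What is meant by the tray is not turquoise, and is the smaller of those in its own colour.

How it is judged:
By the outcome, as a careful person would: the job done as asked, in the order asked, and still so for the second after the job is handed in, with the robot touching nothing.
It also fails if it takes over 45 s, if anything falls off the work surface, if the arm or the gripper's body presses on something with over 40 N, if the wrist force passes 120 N, or if a joint passes its speed limit or range.

## Working session

There is one attempt and no reset: what is moved stays moved. The work goes in short steps, Python scripts to look and compute and a tool call to move; the robot and the scene stay as the last step left them, time stands still between calls to the robot, and variables do not carry over. Pictures are saved under pics/ and viewed, on a budget of 10 in all, crops included, one or two more only if the job needs it, and the job is handed in when it is done.

Besides the shell and the picture viewer there is one more tool, called after "Emit:" by a JSON object that holds its "method" and its "body". play_rows: Moves the arm, as the interface text tells. Its arguments: {"type":"object","properties":{"targets":{"type":"array","items":{"type":"array","items":{"type":"number"}}},"squeeze":{"type":"number"}},"required":["targets"]}

```bash
mkdir -p pics; python3 - <<'E'
from plant import *
import cv2,numpy as np
s=sense();print(s)
for n in ("top","side"):
    p=snapshot(n);cv2.imwrite(f"pics/{n}0.png",p["pixels"])
    print(n,np.round(p["extrinsics"],3).tolist(),p["fx"])
    for q in ("machine","window_left","window_right","press_paddle","eject_ball","tray","tray_push","cheese","toma","pot"):
        print(q,[(np.round(d["point"],3).tolist(),round(d["score"],2)) for d in landmark_of(q,p)])
E
```

```text
{'clock': 0.0, 'q': array([-1.28866688e+00,  9.18424585e-02,  1.23185203e+00, -2.57911607e-05,
        1.81980452e+00, -5.67003097e-02]), 'qd': array([-0.00069395, -0.0022261 , -0.0012506 , -0.00071378, -0.00055751,
        0.00171308]), 'joint_torque': array([-2.84674752e-04, -4.46455443e+01, -4.06439137e+01,  6.98060752e-02,
        2.94445432e-02, -1.26069758e-04]), 'eef_pos': array([ 0.19933851, -0.56560877,  0.22153582]), 'tcp_rot': array([-9.45721029e-04,  9.85683676e-01,  1.68602437e-01, -1.19630967e-04]), 'contact_force': array([ 0.23497924,  0.69738631, -0.01122875]), 'moment': array([-0.0121763 ,  0.07839443,  0.01437595]), 'width': 0.08817587576037232}
top [[-0.008, -0.995, 0.1, 0.38], [-1.0, 0.009, 0.007, -0.019], [-0.008, -0.1, -0.995, 1.345], [0.0, 0.0, 0.0, 1.0]] 515.9378466978898
machine [([0.686, -0.039, 0.003], 0.86)]
window_left [([0.688, 0.026, 0.117], 0.67)]
window_right [([0.665, -0.102, 0.118], 0.67)]
press_paddle [([0.66, -0.1, 0.106], 0.69)]
eject_ball [([0.685, 0.025, 0.102], 0.63)]
tray [([0.279, 0.239, -0.004], 0.93), ([0.368, -0.131, 0.002], 0.83), ([0.64
[... 379 characters left out ...]
0.016, -0.665, -0.747, 1.232], [0.0, 0.0, 0.0, 1.0]] 496.54588692066096
machine [([0.687, -0.038, 0.002], 0.74), ([0.686, 0.021, 0.119], 0.34)]
window_left [([0.688, 0.022, 0.121], 0.95)]
window_right [([0.665, -0.1, 0.119], 0.79)]
press_paddle [([0.658, -0.098, 0.103], 0.6)]
eject_ball [([0.68, 0.027, 0.099], 0.55), ([0.667, -0.103, 0.118], 0.53)]
tray [([0.639, -0.036, 0.01], 0.89), ([0.28, 0.24, 0.002], 0.61), ([0.375, -0.13, 0.001], 0.61)]
tray_push [([0.507, -0.008, 0.049], 0.94), ([0.444, 0.14, 0.058], 0.76), ([0.644, -0.032, 0.018], 0.55)]
cheese []
toma [([0.598, 0.128, 0.001], 0.71), ([0.613, -0.429, -0.002], 0.17)]
pot [([0.527, -0.165, 0.004], 0.61), ([0.642, -0.03, 0.017], 0.17)]
```

View pics/top0.png

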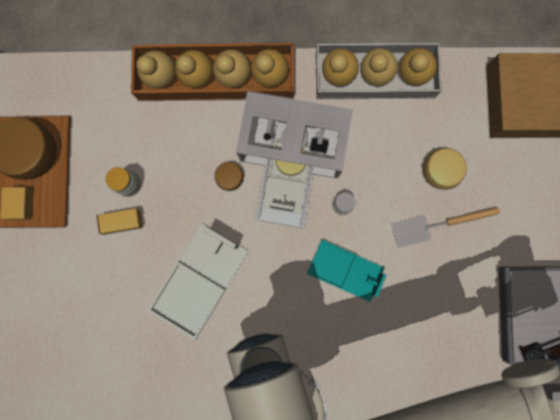

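View pics/side0.png

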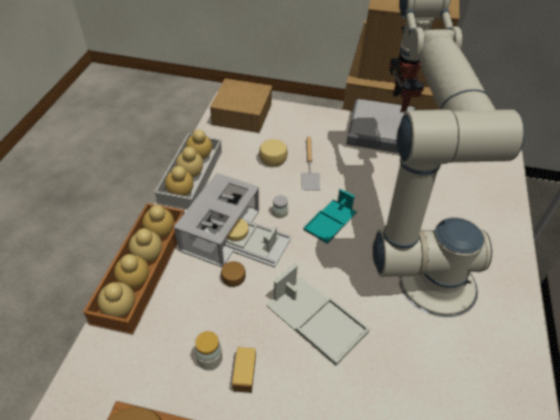

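Three things could be taken for the tray: the turquoise tray at top-view pixel (347,270), the large white tray at (200,280), and the small white tray in the press lane at (287,195). I choose the one in the lane. The flat paddle shows in the right window (320,142) and the ball in the left (268,133). I'll check both in a close crop, then move.

```bash
python3 - <<'E'
import cv2
a=cv2.imread("pics/top0.png")[80:240,210:370]
cv2.imwrite("pics/crop0.png",cv2.resize(a,None,fx=3.7,fy=3.7,interpolation=cv2.INTER_CUBIC))
E
```

```text
(no output)
```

View pics/crop0.png

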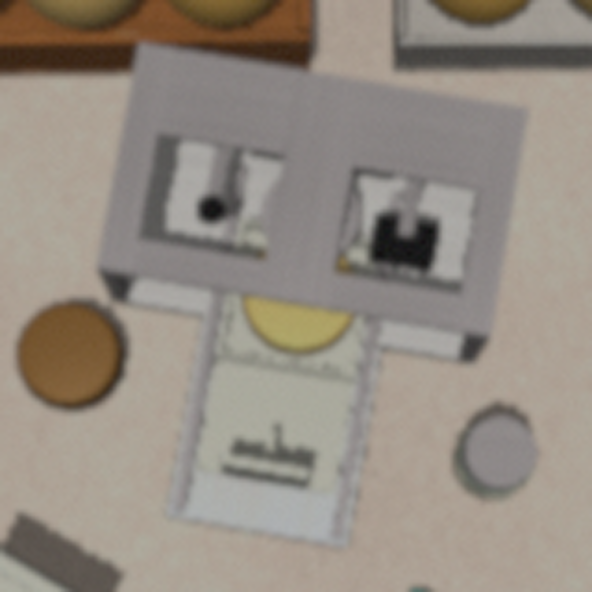

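Emit:
{"method": "play_rows", "body": {"targets": [[0, 0, 0.131, 0, 0, 0, 2], [0, 0, 0.131, 0, 0, 0, 2], [0, 0, 0.131, 0, 0, 0, 2], [0, 0, 0.131, 0, 0, 0, 2], [0, 0, 0, 1.2, -4.6, 0, 2], [0, 0, 0, 1.2, -4.6, 0, 2], [0, 0, 0, 1.2, -4.6, 0, 2], [0, 0, 0, 1.2, -4.6, 0, 2]]}}

```text
clock: 1.9
eef_pos: [0.2809, -0.3923, 0.2226]
tcp_rot: [-0.0, 0.996, -0.093, 0.0]
contact_force: [1.6, -0.2, 0.4]
width: 0.0274
```

The crop shows the small white tray with its upright plate at (268,468) and the cheese at (298,310). The ball is in the left window at (211,208), and the flat paddle is in the right window at (404,240).

Emit:
{"method": "play_rows", "body": {"targets": [[0, 0, 0, 1.1, -4.5, 0, 2], [0, 0, 0, 1.1, -4.5, 0, 2], [0, 0, 0, 1.1, -4.5, 0, 2], [0, 0, 0, 1.1, -4.5, 0, 2], [0, 0, 0, 1.1, -4.5, 0, 2], [0, 0, 0, 1.1, -4.5, 0, 2], [0, 0, 0, 1.1, -4.5, 0, 2], [0, 0, 0, 1.1, -4.5, 0, 2]]}}

```text
clock: 2.7
eef_pos: [0.4337, -0.0544, 0.223]
tcp_rot: [0.0, 0.996, -0.092, 0.001]
contact_force: [0.5, -0.6, 0.3]
width: 0.0199
```

```bash
cat > h.py <<'E'
from plant import *
import cv2,numpy as np
from scipy.spatial.transform import Rotation as R
def ax():
    s=sense();return s,R.from_quat(np.roll(s["tcp_rot"],-1)).as_matrix()
E
python3 - <<'E'
from h import *
s,M=ax();print(s["eef_pos"],s["width"],s["contact_force"],M.round(3).tolist())
p=snapshot("wrist");cv2.imwrite("pics/w1.png",p["pixels"])
for q in ("machine","window_left","window_right","press_paddle","eject_ball","tray","tray_push"):
    print(q,[(np.round(d["point"],3).tolist(),round(d["score"],2)) for d in landmark_of(q,p)])
E
```

```text
[ 0.43366759 -0.05436865  0.22300877] 0.019860166429468033 [ 0.47257195 -0.5847189   0.30331772] [[0.983, -0.184, 0.001], [-0.184, -0.983, -0.0], [0.001, 0.0, -1.0]]
machine []
window_left []
window_right []
press_paddle []
eject_ball []
tray [([0.284, 0.241, 0.003], 0.9), ([0.37, -0.13, 0.001], 0.87)]
tray_push [([0.312, -0.252, 0.035], 0.84), ([0.441, 0.139, 0.051], 0.7), ([0.514, -0.001, 0.044], 0.64)]
```

View pics/w1.png

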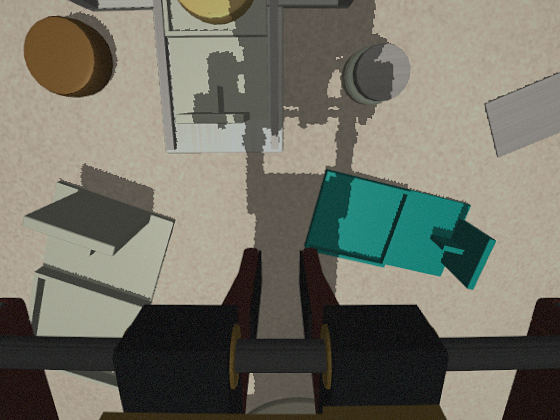

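The wrist view is square to the lane. The tray plate is near (222,115), the turquoise tray at (390,225) and the large white tray at lower left. I'll line up behind the plate and go down.

Emit:
{"method": "play_rows", "body": {"targets": [[0, 0, 0, 1.0, -3, 0, 2], [0, 0, 0, 1.0, -3.1, 0, 2], [0, 0, 0, 0, 0, 4, 2], [0, 0, 0, 0, 0, 4, 2], [0, 0, 0, 0, 0, 4, 2], [0, 0, 0, 0, 0, 3.5, 2], [0, 0, 0, 0, 0, 2, 2], [0, 0, 0, 0, 0, 0, 2]]}}

```text
clock: 3.9
eef_pos: [0.4617, -0.0012, 0.0441]
tcp_rot: [0.0, 0.996, -0.094, -0.003]
contact_force: [0.5, 1.1, -0.6]
width: 0.0199
```

```bash
python3 - <<'E'
from h import *
s,M=ax();print(s["eef_pos"],s["contact_force"])
p=snapshot("wrist");cv2.imwrite("pics/w2.png",p["pixels"])
for q in ("tray_push","tray"):
    print(q,[(np.round(d["point"],3).tolist(),round(d["score"],2)) for d in landmark_of(q,p)])
E
```

```text
[ 0.46169702 -0.00120845  0.04405067] [ 0.50123481  1.09355123 -0.60881337]
tray_push [([0.512, -0.004, 0.046], 0.81), ([0.442, 0.143, 0.051], 0.76)]
tray []
```

View pics/w2.png

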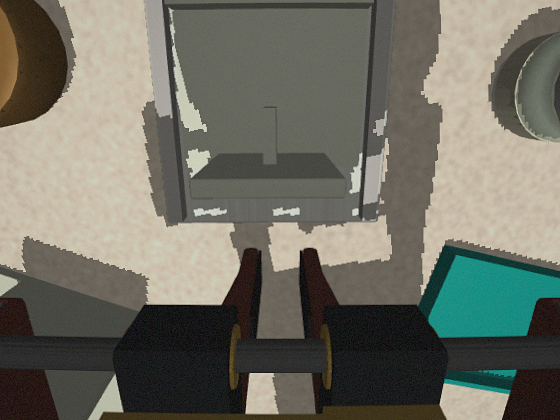

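Emit:
{"method": "play_rows", "body": {"targets": [[0, 0, 0, 1.0, -0.4, -0.5, 2], [0, 0, 0, 1.0, 0, 0, 2], [0, 0, 0, 0.8, 0, 0, 2], [0, 0, 0, 0.6, 0, 0, 2], [0, 0, 0, 0.5, 0, 0, 2], [0, 0, 0, 0.5, 0, 0, 2], [0, 0, 0, 0.5, 0, 0, 2], [0, 0, 0, 0.5, 0, 0, 2]]}}

```text
clock: 4.85
eef_pos: [0.5181, -0.006, 0.0526]
tcp_rot: [-0.0, 0.996, -0.092, -0.0]
contact_force: [-3.2, 0.9, 2.4]
width: 0.0201
```

Emit:
{"method": "play_rows", "body": {"targets": [[0, 0, 0, 0.3, 0, 0, 2], [0, 0, 0, 0.3, 0, 0, 2], [0, 0, 0, 0.3, 0, 0, 2], [0, 0, 0, 0.3, 0, 0, 2], [0, 0, 0, 0.3, 0, 0, 2], [0, 0, 0, 0.3, 0, 0, 2], [0, 0, 0, 0, 0, 0, 2], [0, 0, 0, 0, 0, 0, 2]]}}

```text
clock: 5.65
eef_pos: [0.5361, -0.0094, 0.0526]
tcp_rot: [0.0, 0.996, -0.093, 0.0]
contact_force: [0.1, -0.1, 0.6]
width: 0.0202
```

```bash
python3 - <<'E'
from h import *
s,M=ax();print(s["eef_pos"],s["contact_force"])
for n in ("top","wrist"):
  p=snapshot(n)
  for q in ("tray_push","tray"):
    print(q,[(np.round(d["point"],3).tolist(),round(d["score"],2)) for d in landmark_of(q,p)])
E
```

```text
[ 0.53610065 -0.0094436   0.05255373] [ 0.08902985 -0.12685246  0.58155173]
tray_push [([0.443, 0.14, 0.053], 0.9), ([0.315, -0.251, 0.036], 0.66)]
tray [([0.368, -0.131, 0.005], 0.92), ([0.279, 0.237, -0.002], 0.82)]
tray_push [([0.528, -0.164, 0.002], 0.73)]
tray [([0.372, -0.128, -0.0], 0.65)]
```

Emit:
{"method": "play_rows", "body": {"targets": [[0, 0, 0, 0.1, 0, 0, 2], [0, 0, 0, 0.1, 0, 0, 2], [0, 0, 0, 0.1, 0, 0, 2], [0, 0, 0, 0.1, 0, 0, 2], [0, 0, 0, 0.1, 0, 0, 2], [0, 0, 0, 0.1, 0, 0, 2], [0, 0, 0, 0.1, 0, 0, 2], [0, 0, 0, 0.1, 0, 0, 2]]}}

```text
clock: 6.75
eef_pos: [0.5436, -0.0108, 0.0527]
tcp_rot: [-0.0, 0.996, -0.092, -0.0]
contact_force: [-3.5, 1.1, 1.5]
width: 0.02
```

Emit:
{"method": "play_rows", "body": {"targets": [[0, 0, 0, 0.1, 0, 0, 2], [0, 0, 0, 0.1, 0, 0, 2], [0, 0, 0, 0, 0, 0, 2], [0, 0, 0, 0, 0, 0, 2], [0, 0, 0, 0, 0, 0, 2], [0, 0, 0, 0, 0, 0, 2], [0, 0, 0, 0, 0, 0, 2], [0, 0, 0, 0.05, 0, 0, 2]]}}

```text
clock: 7.55
eef_pos: [0.5457, -0.0112, 0.0526]
tcp_rot: [-0.0, 0.996, -0.092, -0.0]
contact_force: [-2.4, 0.7, 2.5]
width: 0.0201
```

Still sliding at about 3.5 N, so I'll go on in 1 mm steps.

Emit:
{"method": "play_rows", "body": {"targets": [[0, 0, 0, 0.05, 0, 0, 2], [0, 0, 0, 0.05, 0, 0, 2], [0, 0, 0, 0.05, 0, 0, 2], [0, 0, 0, 0.05, 0, 0, 2], [0, 0, 0, 0.05, 0, 0, 2], [0, 0, 0, 0.05, 0, 0, 2], [0, 0, 0, 0.05, 0, 0, 2], [0, 0, 0, 0.05, 0, 0, 2]]}}

```text
clock: 8.35
eef_pos: [0.5477, -0.0116, 0.0526]
tcp_rot: [-0.0, 0.996, -0.092, -0.003]
contact_force: [-13.9, 2.3, 8.1]
width: 0.0202
```

Emit:
{"method": "play_rows", "body": {"targets": [[0, 0, 0, 0.05, 0, 0, 2], [0, 0, 0, 0, 0, 0, 2], [0, 0, 0, 0.05, 0, 0, 2], [0, 0, 0, 0, 0, 0, 2], [0, 0, 0, 0, 0, 0, 2], [0, 0, 0, 0, 0, 0, 2], [0, 0, 0, 0, 0, 0, 2], [0, 0, 0, 0, 0, 0, 2]]}}

```text
clock: 9.15
eef_pos: [0.5477, -0.0116, 0.0526]
tcp_rot: [-0.0, 0.996, -0.092, -0.004]
contact_force: [-17.6, 2.2, 9.3]
width: 0.0199
```

Firm stop: 17 N with no further motion, and the face sits at about (0.557,-0.013), where home was predicted. Withdrawing, rising and closing the fingers.

Emit:
{"method": "play_rows", "body": {"targets": [[0, 0, 0, -1.0, 0, 0, 2], [0, 0, 0, -3.0, 0, 0, 2], [0, 0, 0, 0, 0, -4, 1], [0, 0, 0, 0, 0, -4.5, 0], [0, 0, 0, 0, 0, -4.5, 0], [0, 0, 0, 0, 0, -4.5, 0], [0, 0, 0, 2, 3.3, 0, 0], [0, 0, 0, 2, 3.3, 0, 0]]}}

```text
clock: 9.95
eef_pos: [0.5404, -0.0775, 0.2307]
tcp_rot: [0.0, 0.996, -0.091, 0.004]
contact_force: [0.5, 0.6, -0.2]
width: 0.0005
```

```bash
python3 - <<'E'
from h import *
s,M=ax();print(s["eef_pos"],s["contact_force"],s["width"])
for n in ("top","side","wrist"):
  p=snapshot(n);print(n)
  if n=="wrist":
    cv2.imwrite("pics/w3.png",p["pixels"])
  for q in ("tray_push","tray","window_right","window_left","press_paddle","machine"):
    print(q,[(np.round(d["point"],3).tolist(),round(d["score"],2)) for d in landmark_of(q,p)])
E
```

```text
[ 0.54039437 -0.07747802  0.23072783] [ 0.45927505  0.56254774 -0.23508614] 0.0005080143579193256
top
tray_push [([0.316, -0.252, 0.034], 0.96), ([0.444, 0.136, 0.052], 0.92), ([0.56, -0.018, 0.048], 0.65)]
tray [([0.611, -0.427, -0.003], 0.68), ([0.69, -0.043, 0.013], 0.61), ([0.369, -0.136, 0.003], 0.61), ([0.283, 0.24, -0.001], 0.58)]
window_right []
window_left [([0.686, 0.027, 0.115], 0.75), ([0.526, -0.164, 0.0], 0.63)]
press_paddle []
machine []
side
tray_push [([0.443, 0.138, 0.054], 0.7), ([0.316, -0.256, 0.033], 0.63)]
tray [([0.372, -0.132, 0.004], 0.87), ([0.69, -0.044, 0.012], 0.83), ([0.473, -0.435, 0.004], 0.59), ([0.278, 0.239, -0.001], 0.57)]
window_right [([0.668, -0.102, 0.115], 0.59)]
window_left [([0.687, 0.02, 0.117], 0.77)]
press_paddle [([0.659, -0.1, 0.102], 0.64), ([0.527, -0.168, 0.007], 0.24)]
machine [([0.692, -0.042, 0.005], 0.66)]
wrist
tray_push [([0.56, -0.009, 0.045], 0.72), ([0.441, 0.142, 0.051], 0.69), ([0.313, -0.25, 0.037], 0.6)]
tray [([0.283, 0.24, 0.004], 0.93), ([0.37, -0.127, -0.002], 0.75)]
window_right []
window_left [([0.685, 0.028, 0.125], 0.97)]
press_paddle [([0.659, -0.1, 0.104], 0.65)]
machine [([0.692, -0.036, -0.003], 0.96)]
```

View pics/w3.png

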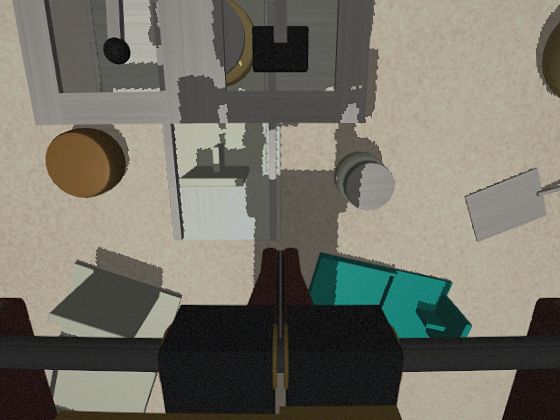

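The paddle is at (280,48), in line with the closed fingers (280). The ball is at (116,48) in the other window. The tray at (0.690,-0.043) agrees with the machine origin. Moving over the paddle.

Emit:
{"method": "play_rows", "body": {"targets": [[0, 0, 0, 4, 0, 0, 0], [0, 0, 0, 4, 0, 0, 0], [0, 0, 0, 4, 0, 0, 0], [0, 0, 0, 0, 0, 0, 0], [0, 0, 0, 0, 0, 3, 0], [0, 0, 0, 0, 0, 3, 0], [0, 0, 0, 0, 0, 1.5, 0], [0, 0, 0, 0, 0, 0, 0]]}}

```text
clock: 11.8
eef_pos: [0.655, -0.0988, 0.1498]
tcp_rot: [-0.0, 0.996, -0.092, -0.003]
contact_force: [-0.7, -0.0, -0.7]
width: 0.0003
```

```bash
python3 - <<'E'
from h import *
s,M=ax();print(s["eef_pos"],s["contact_force"],s["width"])
p=snapshot("side")
cv2.imwrite("pics/s4.png",cv2.resize(p["pixels"][150:290,150:310],None,fx=3.7,fy=3.7,interpolation=cv2.INTER_CUBIC))
E
```

```text
[ 0.65499311 -0.09878743  0.14979884] [-0.67325424 -0.0468648  -0.69340997] 0.00033017970073989514
```

View pics/s4.png

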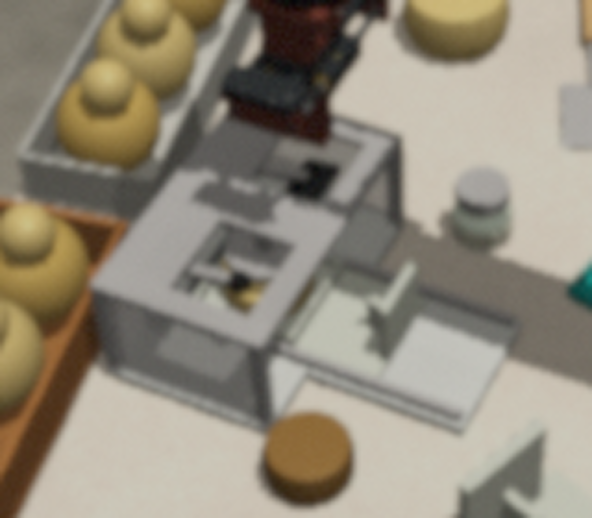

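The fingers (about (300,130) in the crop) hang over the right window, with the paddle below at (315,178). Down slowly.

Emit:
{"method": "play_rows", "body": {"targets": [[0, 0, 0, 0.4, 0, 0, 0], [0, 0, 0, 0, 0, 1, 0], [0, 0, 0, 0, 0, 1, 0], [0, 0, 0, 0, 0, 1, 0], [0, 0, 0, 0, 0, 0.5, 0], [0, 0, 0, 0, 0, 0.3, 0], [0, 0, 0, 0, 0, 0.3, 0], [0, 0, 0, 0, 0, 0.3, 0]]}}

```text
clock: 12.65
eef_pos: [0.6608, -0.0999, 0.1088]
tcp_rot: [0.0, 0.996, -0.092, 0.0]
contact_force: [0.3, -0.3, 0.3]
width: 0.0006
```

Emit:
{"method": "play_rows", "body": {"targets": [[0, 0, 0, 0, 0, 0.2, 0], [0, 0, 0, 0, 0, 0.2, 0], [0, 0, 0, 0, 0, 0.2, 0], [0, 0, 0, 0, 0, 0.2, 0], [0, 0, 0, 0, 0, 0.2, 0], [0, 0, 0, 0, 0, 0.2, 0], [0, 0, 0, 0, 0, 0.2, 0], [0, 0, 0, 0, 0, 0.2, 0]]}}

```text
clock: 13.45
eef_pos: [0.6604, -0.0999, 0.0926]
tcp_rot: [-0.0, 0.996, -0.092, -0.0]
contact_force: [-3.8, 0.8, 5.0]
width: 0.0006
```

Emit:
{"method": "play_rows", "body": {"targets": [[0, 0, 0, 0, 0, 0.2, 0], [0, 0, 0, 0, 0, 0.1, 0], [0, 0, 0, 0, 0, 0.1, 0], [0, 0, 0, 0, 0, 0.1, 0], [0, 0, 0, 0, 0, 0.1, 0], [0, 0, 0, 0, 0, 0.1, 0], [0, 0, 0, 0, 0, 0.1, 0], [0, 0, 0, 0, 0, 0.1, 0]]}}

```text
clock: 14.25
eef_pos: [0.6608, -0.0999, 0.0838]
tcp_rot: [0.0, 0.996, -0.092, 0.0]
contact_force: [-2.7, 0.6, 6.2]
width: 0.0004
```

Emit:
{"method": "play_rows", "body": {"targets": [[0, 0, 0, 0, 0, 0.05, 0], [0, 0, 0, 0, 0, 0.05, 0], [0, 0, 0, 0, 0, 0.05, 0], [0, 0, 0, 0, 0, 0.05, 0], [0, 0, 0, 0, 0, 0, 0], [0, 0, 0, 0, 0, 0, 0], [0, 0, 0, 0, 0, 0, 0], [0, 0, 0, 0, 0, 0, 0]]}}

```text
clock: 15.05
eef_pos: [0.661, -0.0999, 0.082]
tcp_rot: [0.0, 0.996, -0.092, 0.001]
contact_force: [-2.6, -0.0, 5.0]
width: 0.0003
```

Still 5–6 N of lever stiffness; continue until the force climbs.

Emit:
{"method": "play_rows", "body": {"targets": [[0, 0, 0, 0, 0, 0.05, 0], [0, 0, 0, 0, 0, 0.05, 0], [0, 0, 0, 0, 0, 0.05, 0], [0, 0, 0, 0, 0, 0.05, 0], [0, 0, 0, 0, 0, 0.05, 0], [0, 0, 0, 0, 0, 0.05, 0], [0, 0, 0, 0, 0, 0, 0], [0, 0, 0, 0, 0, 0, 0]]}}

```text
clock: 15.85
eef_pos: [0.6611, -0.0999, 0.0817]
tcp_rot: [0.0, 0.996, -0.092, 0.001]
contact_force: [-6.5, 1.9, 14.3]
width: 0.0003
```

Emit:
{"method": "play_rows", "body": {"targets": [[0, 0, 0, 0, 0, 0.1, 0], [0, 0, 0, 0, 0, 0.1, 0], [0, 0, 0, 0, 0, 0, 0], [0, 0, 0, 0, 0, 0, 0], [0, 0, 0, 0, 0, 0, 0], [0, 0, 0, 0, 0, 0, 0], [0, 0, 0, 0, 0, 0, 0], [0, 0, 0, 0, 0, 0, 0]]}}

```text
clock: 16.65
eef_pos: [0.6612, -0.1, 0.0814]
tcp_rot: [0.0, 0.996, -0.092, 0.002]
contact_force: [-9.6, 1.7, 20.5]
width: 0.0004
```

At the stop: 20 N, no travel. Withdraw straight up, then back clear.

Emit:
{"method": "play_rows", "body": {"targets": [[0, 0, 0, 0, 0, -1, 0], [0, 0, 0, 0, 0, -2, 0], [0, 0, 0, 0, 0, -3, 0], [0, 0, 0, 0, 0, -4, 0], [0, 0, 0, 0, 0, -4.5, 0], [0, 0, 0, -3, 0, -2, 0], [0, 0, 0, -5, 0, 0, 0], [0, 0, 0, -4, 0, 0, 0]]}}

```text
clock: 17.45
eef_pos: [0.5418, -0.0776, 0.2415]
tcp_rot: [-0.0, 0.996, -0.092, 0.001]
contact_force: [-0.3, 0.8, 0.9]
width: 0.0008
```

```bash
python3 - <<'E'
from h import *
s,M=ax();print(s["eef_pos"],s["contact_force"],s["width"])
for n in ("side","wrist"):
  p=snapshot(n);print(n)
  cv2.imwrite("pics/f_%s.png"%n,p["pixels"] if n=="wrist" else cv2.resize(p["pixels"][150:290,150:310],None,fx=3.7,fy=3.7,interpolation=cv2.INTER_CUBIC))
  for q in ("tray_push","tray","press_paddle","eject_ball","machine","toma","pot"):
    print(q,[(np.round(d["point"],3).tolist(),round(d["score"],2)) for d in landmark_of(q,p)])
E
```

```text
[ 0.54183664 -0.07759645  0.24151483] [-0.26759024  0.76330144  0.93169294] 0.0008371351436521969
side
tray_push [([0.314, -0.256, 0.036], 0.97), ([0.443, 0.141, 0.056], 0.72), ([0.559, -0.014, 0.048], 0.7), ([0.599, 0.13, -0.003], 0.45), ([0.582, 0.4, 0.002], 0.44)]
tray [([0.279, 0.238, -0.0], 0.7), ([0.371, -0.134, -0.0], 0.63), ([0.689, -0.044, 0.01], 0.62)]
press_paddle [([0.662, -0.099, 0.08], 0.63), ([0.687, -0.036, 0.021], 0.44)]
eject_ball [([0.681, 0.029, 0.1], 0.62)]
machine [([0.688, -0.041, 0.0], 0.78)]
toma [([0.598, 0.129, -0.001], 0.97)]
pot [([0.529, -0.167, 0.003], 0.67)]
wrist
tray_push [([0.312, -0.251, 0.034], 0.85), ([0.442, 0.143, 0.047], 0.7), ([0.561, -0.012, 0.045], 0.62)]
tray [([0.281, 0.24, 0.002], 0.85), ([0.37, -0.127, 0.001], 0.69)]
press_paddle [([0.662, -0.101, 0.079], 0.63)]
eject_ball [([0.684, 0.029, 0.106], 0.78)]
machine [([0.692, -0.036, -0.001], 0.78)]
toma [([0.596, 0.128, 0.002], 0.58)]
pot [([0.525, -0.159, 0.001], 0.95), ([0.688, 0.025, 0.125], 0.43)]
```

View pics/f_wrist.png

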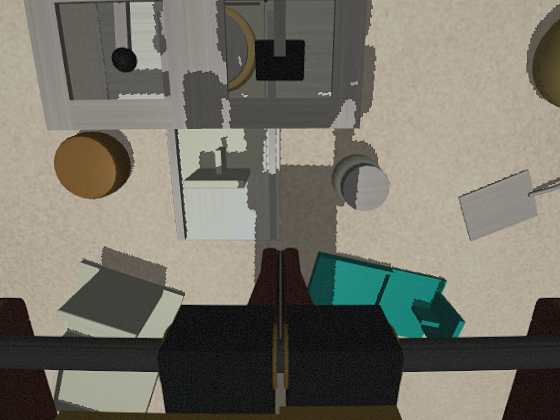

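View pics/f_side.png

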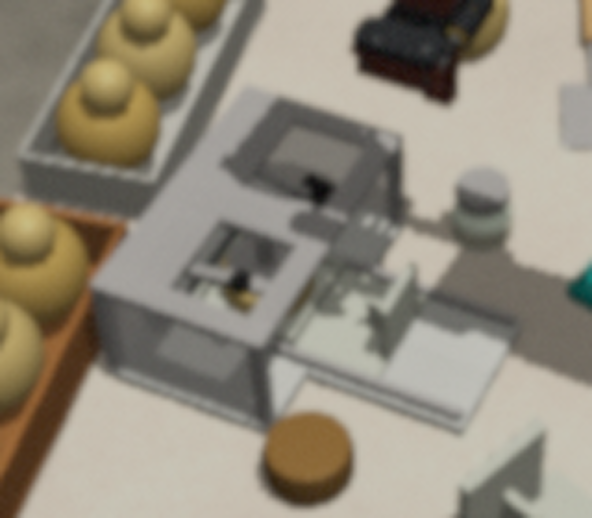

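The wrist view shows the paddle down at (280,60), with the ball (124,60), toma and pot where they were. In the side crop the tray plate is at (400,300), the paddle is low in the right window at (318,188), and the arm is clear.

```bash
python3 -c "
from plant import *
print(ctrl.sign_off())"
```

```text
the job is handed in; nothing more can be done
None
```

I pushed the small white tray home, then pressed the flat paddle down through the right window and withdrew. I handed the job in at about 17.5 s.

- **Tray:** it met a firm stop, with the force rising to about 17 N and no further travel. The networks then put its origin at (0.689, -0.044), against (0.688, -0.041) for the press, so within their 4 mm accuracy.
- **Paddle:** it went down at about 5–6 N until the stop, where 20 N gave no further travel. After I withdrew it read 79–80 mm above the table, which is fully down.
- **Everything else:** the ball, the toma and the pot read within about 6 mm of where they started, near the networks' accuracy. I did not measure the cheese again. I saw no sign of contact with the guard, and the arm ended clear with no real force on it.
- **Missed or conflicting readings:** the networks sometimes missed the tray, the paddle or the windows, or confused them with look-alikes. In the last wrist picture the home tray itself was not found, only its push face at (0.561, -0.012). That reading agrees with the tray being home.

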